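Hang the washing basket on the drain rack

TASK

Pick up the wire parts-washing basket by the sleeve of its bail and hang it on the drain rack to drip: bring the bail bar sideways into the mouths of the two hooks, over the lips and under the beaks, and let it down until it lies at the bottom of both throats, then let go. Work gently, by feel, because the hooks bend if they are knocked or pressed hard (25 N at most) and nobody has measured how high they are clamped; keep the basket level and leave everything else on the bench where it is.

Things in the scene. Friction and masses are not known exactly. Their poses are not given: they have to be found in the camera images.
- bail_grip (a point): Centre of the black plastic sleeve (14 mm along x, 40 along y, 18 high) round the middle of the basket's bail bar. The bail: upside-down U of 8 mm round steel bar, rigid on the basket, legs at y = +-76 mm, its straight top bar along y, centreline through this point, 170 mm above the basket's underside. Axes as the basket's, z up.
- basket: Parts-washing basket of bright steel wire standing on the bench: 100 mm along x, 156 along y, rim 60 high, 0.35 to 0.6 kg; bearing and bolt in it are fixed. Origin: middle of its underside. Same either way round. The window between rim and bail bar is open, 106 mm high.
- rack: Drain rack screwed to the bench: grey drip-tray foot (210 x 150 mm, 16 high), column, and on it a clamped head with two equal grey plastic-dipped hooks: upright plates 6 mm thick at y = +50 and -50 mm, open between. Origin: on the bench (z = 0) straight below the middle of the throats; x horizontal, from the open mouths (-x) into the hooks; y along a hung bar; z up.
- column_top (a point): Top of the rack's column (28 mm square, 333 high), at x = 118 mm of the rack. The head is clamped on it at a height that differs every time and is NOT reported: the centre of a bar lying on the throat floor is then at h = 202 to 240 mm above the bench; find h by touch or by looking. The head does not give; more than 25 N bends its hooks.
- hook_side (a point): Point on the bench (z = 0) under the lip tips, rack x = -40 mm, y = 0. Hook outline in rack x (mm): lip x -40 to -8, flat top h+10, underside h-10; throat x -8 to +8, floor h-4; upright rear wall at +8, solid arm behind it to the column (h-16 to h+39); beak overhead from x = -18 back, underside h+24, top h+39. Mouth 14 mm high; outer 22 mm of lip open above.
- oil_filter: Bystander: white oil filter canister standing, 76 mm across, 88 high; origin at its underside middle. To be left alone.
- tape_roll: Bystander: roll of paper tape lying flat, 76 mm across, 30 high; origin at its underside middle. To be left alone.
- screwdriver: Bystander: screwdriver lying, 190 mm long; origin at its underside. To be left alone.
- wrench: Bystander: steel wrench lying, 180 mm long; origin at its underside. To be left alone.
- socket: Bystander: small steel socket standing, 28 mm across, 32 high; origin at its underside middle. To be left alone.
- grease_tin: Bystander: flat metal tin, 72 mm across, 50 high; origin at its underside middle. To be left alone.
- spray_can: Bystander: blue spray can standing, 64 mm across, 190 high; origin at its underside middle. To be left alone.
Mind the look-alikes: they are no part of the job. There is more than one size of the basket; the one meant has the size given above.

How it is judged:
By the outcome, as a careful person would: the job done as asked, in the order asked, and still so for the second after the job is handed in, with the robot touching nothing.
It also fails if it takes over 64 s, if anything falls off the work surface, if the arm or the gripper's body presses on something with over 40 N, if the wrist force passes 120 N, or if a joint passes its speed limit or range.

ROBOT

A 6-joint arm with a two-finger parallel gripper is mounted at the origin on the work surface. World frame = base frame: x ahead of the robot, y to its left, z up, the work surface at z = 0. Lengths are in mm, angles in rad, forces in N, time in s.
With the tool pointing down it reaches from about 350 to 875 mm from the base axis. Payload 4.2 kg.
Tool frame: the origin (TCP) lies midway between the tips of the shut fingers; the grasp point (between the pads) lies 19 mm behind it (tcp_to_grasp is the distance from the TCP to the grasp point, in mm); z points along the fingers, y is the line along which they close (so a half turn about z gives the same grasp; the last joint's range is limited). The gripper opens to 85 mm and grips with 20 to 120 N. Pads are 22 mm wide; open, the fingers measure 114 mm over their backs; the gripper's body (76 mm by 85 mm) begins 54 mm behind the grasp point. The pads swing forward as they close: fully open they stand 13 mm farther back than shut.
Start: joints at [1.372, 0.385, 0.008, 0, -1.194, -0.259], TCP at [276.201, 560.636, 231.312] pointing down, gripper open.
Joint ranges: [-3.14, 3.14], [-1.21, 2.06], [-1.07, 1.41], [-3.16, 2.05], [-2.99, -0.16], [-3.1, 3.1]. Speed limits (rad/s): [2.79, 2.79, 3.14, 3.14, 3.14, 3.14].

INTERFACE

Orientations are given as a unit quaternion [x, y, z, w].
In Python, from station import * gives the robot as it stands. Calls block until the motion is done:
- move_pose(position, orientation): joint-space move of the TCP to a pose.
- movel(position, rotation=None, max_speed=150): straight line of the TCP; rotation=None keeps the orientation; max_speed is the mean speed in mm/s.
- move_j(angles): joint-space move.
- move_gripper(opening, squeeze=None): finger opening in mm; squeeze is the grip in N (None keeps the last); returns when the fingers have stopped.
- dwell(seconds).
- solve_ik(position, orientation): joint angles nearest the present ones, or None.
- state(): the state.
- grab_frame(name): name is "scene" or "side" or "wrist"; returns the picture (384x512x3 uint8, red, green, blue); there is no depth.
- camera_info(name): a dict with "K" (3x3 intrinsics, pixels), "rvec" (rotation vector, rad) and "tvec" (3), from world to camera coordinates, as OpenCV has them; the wrist camera has in their place "hand_eye" (4x4, takes a point from camera to tool coordinates, whose origin is the TCP and whose axes are the flange's). Camera axes: x right, y down, z forward; pixel columns grow to the right and rows downward; lengths in mm; the calibration is good to about 2 mm. A picture is of the moment at which its call begins: read the wrist's pose just before it. camera_info takes no time and is no camera call.
A pose or a line that the arm cannot do raises Unreachable and nothing moves.
- job_done(): hands the job in; it is judged then, once.
Trained networks look in the newest picture that a camera, given by its name, has taken for a name from the list of things; names that differ only in an ending like _2 or _b are one class to them, and where a whole thing is asked for, a point or a joint stands for the part that bears it (a point fixed in the world has none). Each returns a list of dicts, best first, with "score" (0 to 1); they miss things now and then, are a little off and sometimes report something else, mostly with a low value. They report only what shows in the picture. A call takes as long as a camera call. They do not tell look-alikes from the thing itself.
- look_for(label, camera): "at" ([x, y, z] in mm, in world coordinates, good to about 4 mm: the middle of the surface that is visible of it).
The state is a dict: "t": time; "qpos": joint angles; "joint_velocities": joint speeds; "joint_torque": joint torques, N m; "ee_pos": TCP position; "tool_rot": TCP orientation; "force": force on the tool from outside, world axes, zero at the start; "moment": the same for the moment, N m; "width": finger opening in mm; "grasp_force": force on a finger pad.
Only numpy, scipy, OpenCV 4.12 (cv2) and the standard library are available. Lean on these libraries where they do the work, as an engineer would, in place of code of your own. Each camera call takes 0.05 s, during which the arm holds its last target. There are 200 camera calls.

## Working session

There is one attempt and no reset: what is moved stays moved. The work goes in short steps, each a Python script; the robot and the scene stay as the last script left them, time stands still between calls to the robot, and variables do not carry over. Pictures are saved under pics/ and viewed, at most 10 in all, crops included, and the job is handed in when it is done.

```bash
mkdir -p pics; ls; cat > h.py <<'E'
from station import *
import numpy as np, cv2
def save(img,n): cv2.imwrite('pics/'+n,cv2.cvtColor(img,cv2.COLOR_RGB2BGR))
def proj(P,cam):
    c=camera_info(cam); return cv2.projectPoints(np.float64(P).reshape(-1,1,3),np.float64(c['rvec']),np.float64(c['tvec']),np.float64(c['K']),None)[0].reshape(-1,2)
E
python3 - <<'E'
from h import *
a=grab_frame('scene');save(a,'scene.png');b=grab_frame('side');save(b,'side.png')
for n in ['bail_grip','basket','rack','column_top','hook_side']:
  for c in ['scene','side']:
    for d in look_for(n,c): print(n,c,round(d['score'],2),np.round(d['at'],0),proj(d['at'],c).round(0))
s=state();print(s['t'],s['tool_rot'],s['force'],s['width'])
E
```

```text
pics
bail_grip scene 0.95 [ 591. -171.   18.] [[245. 244.]]
bail_grip scene 0.69 [ 338. -418.   26.] [[159. 241.]]
bail_grip scene 0.63 [ 511. -596.    4.] [[148. 299.]]
bail_grip side 0.97 [ 588. -178.   21.] [[292. 246.]]
bail_grip side 0.87 [ 504. -595.   14.] [[350. 347.]]
bail_grip side 0.59 [ 330. -431.   27.] [[266. 329.]]
basket scene 0.95 [ 516. -601.    8.] [[148. 301.]]
basket scene 0.9 [ 590. -171.   12.] [[245. 245.]]
basket scene 0.7 [ 344. -417.   24.] [[160. 242.]]
basket side 0.9 [ 505. -601.   13.] [[351. 349.]]
basket side 0.79 [ 584. -177.   21.] [[291. 246.]]
basket side 0.7 [ 327. -437.   26.] [[266. 331.]]
rack scene 0.59 [631. 186.  14.] [[311. 203.]]
rack side 0.95 [628. 189.  23.] [[249. 188.]]
column_top scene 0.96 [626. 189.  14.] [[311. 202.]]
column_top side 0.92 [626. 192.  26.] [[248. 187.]]
hook_side scene 0.59 [626. 184.  17.] [[310. 202.]]
hook_side side 0.93 [630. 187.  25.] [[250. 187.]]
0.6 [ 9.73914097e-01 -2.26917014e-01 -1.53695117e-05  7.51539672e-06] [ 0.42056706  0.42229613 -0.7000833 ] 85.52688999049859
```

View pics/scene.png

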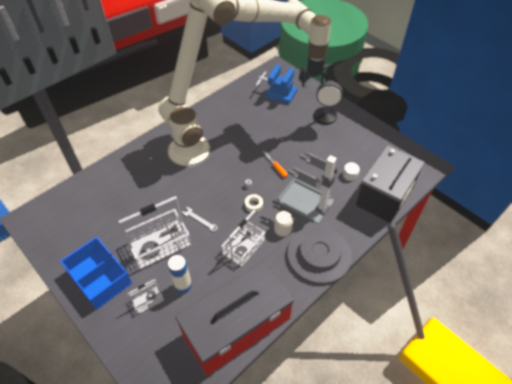

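View pics/side.png

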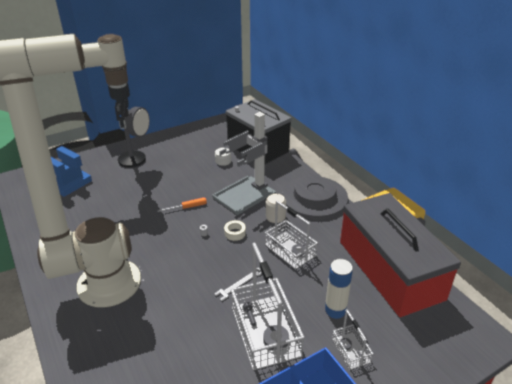

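Three baskets show in the scene picture: a large one at (155,240), a medium one at (243,243) and a small one at (147,298). I'll enlarge the crops and overlay the stated dimensions to tell which is meant.

```bash
python3 - <<'E'
from h import *
a=cv2.imread('pics/scene.png');b=cv2.imread('pics/side.png')
def crop(im,x,y,w,h,k): return cv2.resize(im[y:y+h,x:x+w],None,fx=k,fy=k,interpolation=cv2.INTER_CUBIC)
top=np.hstack([crop(a,205,185,80,60+30,5)[:300+150],crop(b,230,235,80,90,5)])
cv2.imwrite('pics/crop1.png',top)
cv2.imwrite('pics/crop2.png',np.hstack([crop(a,270,145,80,90,5),crop(b,205,105,80,90,5)]))
E
```

```text
(no output)
```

View pics/crop1.png

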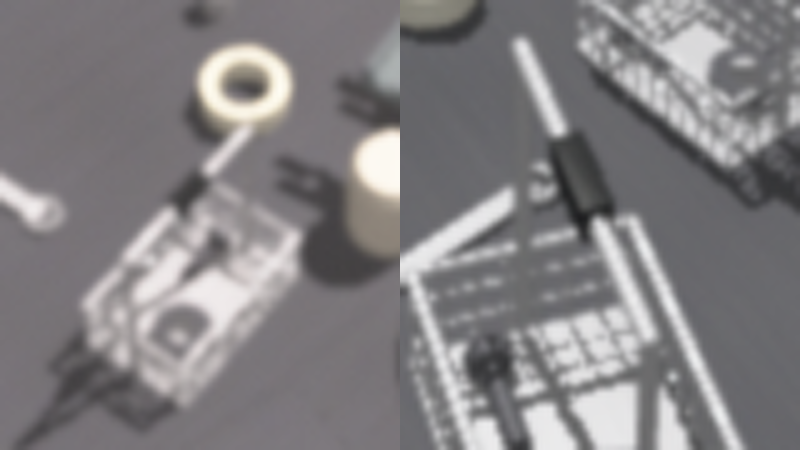

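View pics/crop2.png

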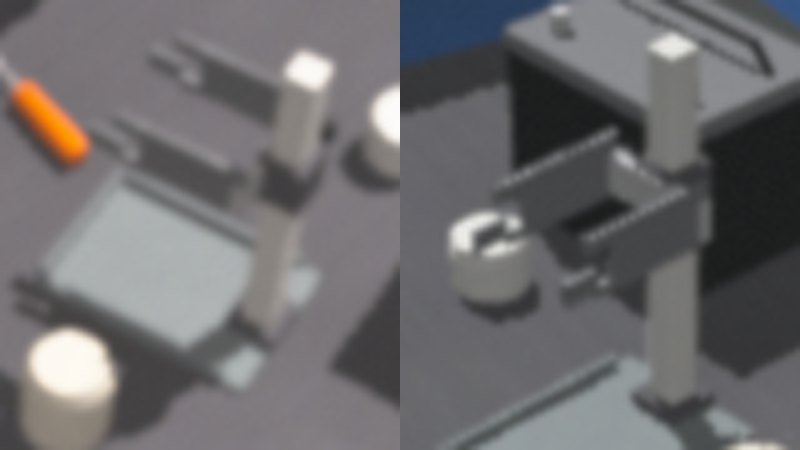

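The crops show the medium basket at scene (243,243), its sleeve at (242.4,223) and its bar running from (255,211) to (230,235). The rack column top is at scene (331.6,158) and side (259.4,114), with the hook mouths facing upper-left in the scene view. I'll compute positions and then take wrist-camera close-ups.

```bash
cat >> h.py <<'E'
def onplane(uv,cam,z):
    c=camera_info(cam);R=cv2.Rodrigues(np.float64(c['rvec']))[0];t=np.float64(c['tvec']).ravel()
    d=R.T@np.linalg.inv(np.float64(c['K']))@np.array([uv[0],uv[1],1.]);o=-R.T@t
    return o+d*(z-o[2])/d[2]
E
python3 - <<'E'
from h import *
print('sleeve170',onplane((242.4,223),'scene',170).round(),'barends',onplane((254.5,210.5),'scene',170).round(),)
# medium base corners (rim z=60) scene crop1 : left(85,300) right(300,235) bottom(185,400) top(215,180)
for n,p in dict(L=(85,300),R=(300,232),Bt=(185,405)).items():
    u=(205+p[0]/5,185+p[1]/5);print(n,onplane(u,'scene',60).round(),onplane(u,'scene',0).round())
for n,c,u in [('col','scene',(331.6,158)),('col','side',(259.4,114))]: print(n,c,onplane(u,c,333).round())
# tray corners top z=16
for p in [(45,280),(120,175),(240,385),(318,272)]: print('tray',onplane((270+p[0]/5,145+p[1]/5),'scene',16).round())
# hook beak tips
for p in [(180,40),(112,112)]: print('beak sc',onplane((270+p[0]/5,145+p[1]/5),'scene',255).round())
for p in [(495,190),(585,240)]: print('beak si',onplane((205+(p[0]-400)/5,105+p[1]/5),'side',255).round())
print(camera_info('wrist'))
E
```

```text
sleeve170 [ 583. -173.  170.] barends [572. -99. 170.]
L [ 549. -256.   60.] [ 519. -235.    0.]
R [620. -87.  60.] [593. -59.   0.]
Bt [ 673. -261.   60.] [ 648. -240.    0.]
col scene [681. 204. 333.]
col side [683. 202. 333.]
tray [529.  88.  16.]
tray [491. 223.  16.]
tray [721. 130.  16.]
tray [688. 270.  16.]
beak sc [551. 209. 255.]
beak sc [567. 113. 255.]
beak si [532. 202. 255.]
beak si [556. 109. 255.]
{'K': array([[266.93343707,   0.        , 258.58362846],
       [  0.        , 266.93343707, 188.24337044],
       [  0.        ,   0.        ,   1.        ]]), 'hand_eye': array([[-1.02383867e-03, -9.58871370e-01, -2.83839124e-01,
         7.28065237e+01],
       [ 9.99999476e-01, -9.87911862e-04, -2.69722287e-04,
        -1.61933327e-01],
       [-2.17790585e-05, -2.83839251e-01,  9.58871878e-01,
        -1.42720572e+02],
       [ 0.00000000e+00,  0.00000000e+00,  0.00000000e+00,
         1.00000000e+00]])}
```

```bash
cat >> h.py <<'E'
from scipy.spatial.transform import Rotation as Ro
def down(psi):  # tool y along (cos psi,sin psi)*-1 ; tool x toward -y of part
    x=np.array([np.sin(psi),-np.cos(psi),0]);z=np.array([0,0,-1.]);y=np.cross(z,x)
    return Ro.from_matrix(np.c_[x,y,z]).as_quat()
def wcam():
    s=state();T=np.eye(4);T[:3,:3]=Ro.from_quat(s['tool_rot']).as_matrix();T[:3,3]=s['ee_pos']
    return T@np.float64(camera_info('wrist')['hand_eye'])
def wplane(uv,T,z):
    d=T[:3,:3]@np.linalg.inv(np.float64(camera_info('wrist')['K']))@np.array([uv[0],uv[1],1.]);o=T[:3,3]
    return o+d*(z-o[2])/d[2]
E
python3 - <<'E'
from h import *
for n,p,psi in [('wr',(540,175,400),.245),('wb',(583,-173,330),.17)]:
    move_pose(p,down(psi));T=wcam();np.save(n+'.npy',T);save(grab_frame('wrist'),n+'.png')
    for l in (['rack','column_top','hook_side'] if n=='wr' else ['basket','bail_grip']):
        for d in look_for(l,'wrist'): print(l,round(d['score'],2),np.round(d['at'],0))
    s=state();print(s['t'],np.round(s['qpos'],2),s['force'])
E
python3 -c "
import cv2
for n in ['wr','wb']:
    a=cv2.imread('pics/'+n+'.png');cv2.imwrite('pics/'+n+'2.png',cv2.resize(a,(768,576),interpolation=cv2.INTER_CUBIC))"
```

```text
rack 0.63 [651. 192. 195.]
column_top 0.5 [632.   6.  88.]
hook_side 0.75 [650. 195. 197.]
hook_side 0.23 [401. 224.  22.]
2.6083 [ 0.6   0.22  0.19 -0.   -1.54 -0.35] [-0.90804448  0.34170929 -0.57762808]
basket 0.73 [ 588. -179.   10.]
basket 0.61 [ 342. -371.    3.]
bail_grip 0.78 [ 588. -172.    8.]
bail_grip 0.72 [ 346. -368.    9.]
4.1 [-0.02  0.31  0.14 -0.   -1.4   0.19] [-0.04258908 -0.31182311 -0.2849691 ]
```

View pics/wr2.png

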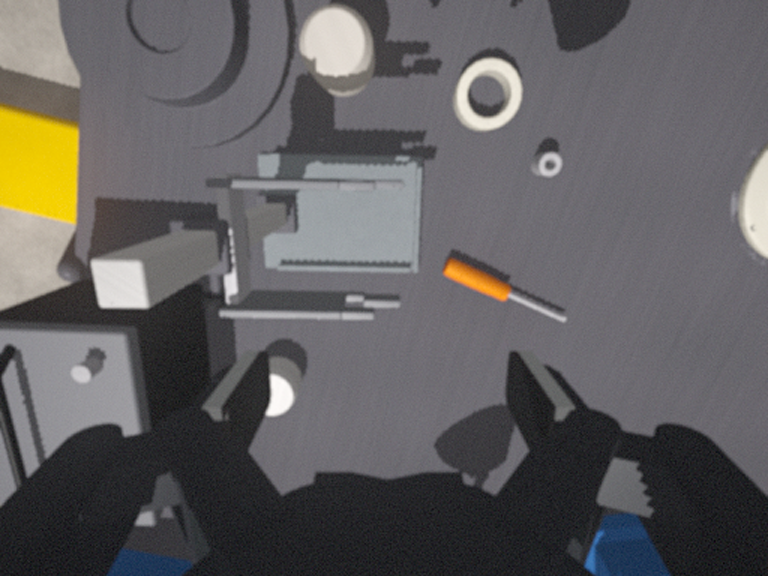

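View pics/wb2.png

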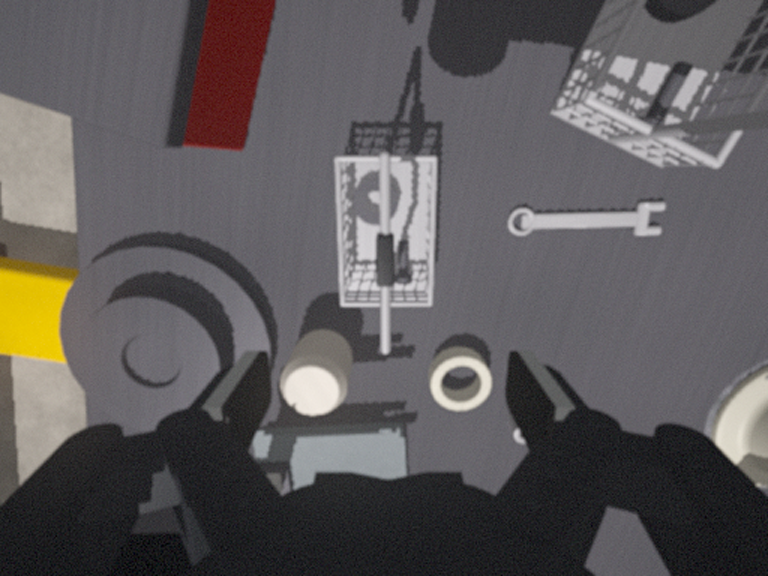

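Wrist picture 1 (scaled 1.5x) shows the rack: column top around (120,284), lower hook beak tip (373,316), lip tips (399,302) and (405,184). Wrist picture 2 shows the medium basket square to the camera: rim from (335,157) to (438,157) at the top and (342,305) to (433,305) at the bottom, bar from (384,152) to (385,354), sleeve at (385,260). The large basket is at upper right.

```bash
python3 - <<'E'
from h import *
from scipy.optimize import least_squares
T=np.load('wb.npy');w=lambda u,z,T=T:wplane(np.array(u)/1.5,T,z)
for u in [(335,157),(438,157),(342,305),(433,305)]: print('rim',w(u,60).round(1))
for u in [(384,152),(385,260),(385,354)]: print('bar',w(u,170).round(1))
T=np.load('wr.npy');K=np.float64(camera_info('wrist')['K'])
def wproj(P):
    p=(np.linalg.inv(T)@np.append(P,1))[:3];p=K@p;return p[:2]/p[2]
ct=np.mean([(92,262),(140,259),(148,305),(100,307)],0)/1.5
obs=[('w',(118,0,333,0),ct),('w',(-18,50,39,1),(373/1.5,316/1.5)),('w',(-40,50,10,1),(399/1.5,302/1.5)),('w',(-40,-50,10,1),(405/1.5,184.5/1.5)),
('scene',(118,0,333,0),(331.6,158)),('side',(118,0,333,0),(259.4,114)),
('scene',(-18,50,39,1),(306,153)),('scene',(-18,-50,39,1),(292.4,167.4)),
('side',(-18,50,39,1),(205+95/5,105+38)),('side',(-18,-50,39,1),(242,153)),('side',(-40,-50,0,1),(238,163))]
def res(q,full=0):
    x,y,ps,h=q;r=[]
    for c,(a,b,z,rel),u in obs:
        P=np.array([x+a*np.cos(ps)-b*np.sin(ps),y+a*np.sin(ps)+b*np.cos(ps),z+rel*h])
        p=wproj(P) if c=='w' else proj(P,c)[0]
        r.append(p-np.array(u))
    return np.array(r) if full else np.ravel(r)
s=least_squares(res,[567,174,.245,220],x_scale=[1,1,.01,1],loss='soft_l1')
print(s.x,np.rad2deg(s.x[2]));print(res(s.x,1).round(1))
print('std',np.sqrt(np.diag(np.linalg.inv(s.jac.T@s.jac))))
E
```

```text
rim [ 649.1 -240.8   60. ]
rim [ 549.2 -258.    60. ]
rim [621.1 -88.7  60. ]
rim [ 522.9 -105.6   60. ]
bar [ 600.6 -250.9  170. ]
bar [ 586.6 -172.4  170. ]
bar [573.1 -93.1 170. ]
[5.69441777e+02 1.75444771e+02 2.22728656e-01 2.05297980e+02] 12.761411938367205
[[-0.3 -0.1]
 [ 0.4 -0.6]
 [ 0.8  1. ]
 [-0.6  0.1]
 [ 0.4  0.8]
 [ 0.4  0. ]
 [-0.3 -1. ]
 [ 0.7 -0.1]
 [-0.1 -0.4]
 [-0.1  0.2]
 [-0.5  1.5]]
std [0.59679112 0.76695084 0.00756799 2.49093627]
```

The medium basket measures 101 x 155 mm with a 160 mm bar at z = 170, which matches the description. The other two are the look-alikes. For the rack, the fit gives an origin near (569,175), a yaw of 12.8° and h of about 205. Next I grasp the sleeve.

```bash
python3 - <<'E'
from h import *
q=down(np.deg2rad(10))
move_gripper(50,40)
move_pose((586.8,-172.2,230),q)
movel((586.8,-172.2,151),max_speed=80)
f0=state()['force']
save(grab_frame('wrist'),'pre.png')
move_gripper(5,60)
s=state();print(s['t'],s['width'],s['grasp_force'],np.round(s['force']-f0,2))
p=s['ee_pos']
movel((p[0],p[1],p[2]+5),max_speed=20);dwell(.3);s=state();print(np.round(s['force']-f0,2),s['width'],s['moment'])
movel((p[0],p[1],310),max_speed=80);dwell(.3);s=state();print(s['t'],np.round(s['force']-f0,2),s['width'],s['moment'],s['ee_pos'])
save(grab_frame('wrist'),'lift.png')
a=np.hstack([cv2.imread('pics/pre.png')[:,100:460],cv2.imread('pics/lift.png')[:,100:460]]);cv2.imwrite('pics/g.png',a)
E
```

```text
6.625 12.889120828528212 60.26664197444916 [-1.88  0.    1.64]
[-0.08 -0.7  -6.44] 12.905944727110242 [-0.00262148  0.02373945 -0.07127603]
9.7083 [ 0.14 -0.59 -6.47] 12.918168931376492 [-0.02994376 -0.00736888 -0.04928072] [ 586.45123579 -172.3148857   309.9130638 ]
```

View pics/g.png

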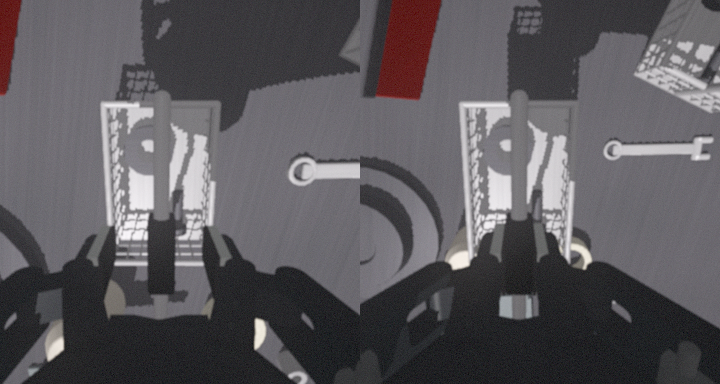

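The basket is held level by the sleeve (width 12.9 mm, weight about 6.5 N). I'll carry it over to the mouth side and enter with the hooks inside the window. Then I'll feel down for the outer lip tops at rack x = -31.

```bash
cat >> h.py <<'E'
RX,RY,PS=569.4,175.4,0.2227
def rk(a,z,b=0): return (RX+a*np.cos(PS)-b*np.sin(PS),RY+a*np.sin(PS)+b*np.cos(PS),z-19) # z = bar centre
def F(n=1): return np.array(state()['force'])
E
python3 - <<'E'
from h import *
for c in ['scene','side']: print([(round(d['score'],2),np.round(d['at'])) for d in look_for('oil_filter',c)][:2])
q=down(PS)
movel(rk(-135,329),q,120)
movel(rk(-135,256),q,80);dwell(.2)
movel(rk(-31,256),q,60);dwell(.4)
s=state();print(s['t'],s['force'],s['width'],s['ee_pos'],rk(-31,256))
save(grab_frame('side'),'s2.png');save(grab_frame('scene'),'s3.png')
a=cv2.imread('pics/s2.png')[90:220,180:310];b=cv2.imread('pics/s3.png')[110:240,245:375]
cv2.imwrite('pics/m.png',cv2.resize(np.hstack([a,b]),None,fx=3,fy=3,interpolation=cv2.INTER_CUBIC))
E
```

```text
[(0.83, array([655., -10.,  78.]))]
[(0.77, array([627., -14.,  63.]))]
16.475 [-0.03649573 -0.59658143 -4.48821673] 12.960108775680519 [539.13433476 168.56493051 237.01792348] (np.float64(539.1655551394754), np.float64(168.5532238260697), 237)
```

View pics/m.png

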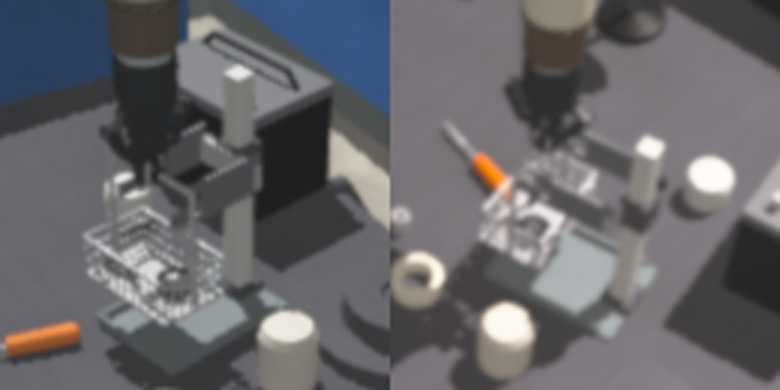

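The basket hangs level in front of the column, with the bar above the lips and in front of the beaks. Now I feel down.

```bash
python3 - <<'E'
from h import *
q=down(PS); f0=np.mean([F() for _ in range(3)],0); z=256; log=[]
while z>212:
    z-=2 if z>232 else 0.7
    movel(rk(-31,z),q,15); dwell(.05)
    s=state(); d=np.array(s['force'])-f0; log.append((round(z,1),*d.round(1),*np.round(s['moment'],2)))
    if abs(d[2])>2.5 or np.hypot(*d[:2])>3: break
print(s['t'],s['ee_pos'],s['width']);print(*log[-8:],sep='\n')
E
```

```text
25.375 [539.29681298 168.58104976 202.20488364] 12.93174814668617
(225.7, np.float64(-1.6), np.float64(0.7), np.float64(0.1), np.float64(-0.03), np.float64(-0.01), np.float64(-0.0))
(225.0, np.float64(-1.5), np.float64(0.6), np.float64(0.2), np.float64(0.01), np.float64(0.02), np.float64(-0.02))
(224.3, np.float64(-1.1), np.float64(-0.1), np.float64(-0.4), np.float64(-0.01), np.float64(0.02), np.float64(-0.02))
(223.6, np.float64(-1.0), np.float64(0.3), np.float64(-1.3), np.float64(-0.01), np.float64(-0.02), np.float64(-0.01))
(222.9, np.float64(-0.2), np.float64(-0.3), np.float64(-0.8), np.float64(-0.0), np.float64(-0.03), np.float64(0.03))
(222.2, np.float64(-1.5), np.float64(1.0), np.float64(-0.2), np.float64(0.09), np.float64(-0.02), np.float64(-0.01))
(221.5, np.float64(-1.5), np.float64(0.8), np.float64(-0.1), np.float64(-0.02), np.float64(-0.05), np.float64(0.01))
(220.8, np.float64(-3.0), np.float64(0.6), np.float64(1.9), np.float64(-0.01), np.float64(0.2), np.float64(-0.04))
```

```bash
python3 - <<'E'
from h import *
q=down(PS); z=220.8
for dz in [0,-.4,-.8,-1.2]:
    movel(rk(-31,z+dz),q,15); dwell(.15); s=state(); print(dz,np.round(s['force'],1),np.round(s['moment'],2),np.round(s['ee_pos'],2))
    if s['force'][2]>3: break
print(s['t'])
E
```

```text
0 [-1.5 -0.4 -1.3] [-0.02  0.31 -0.05] [539.31 168.57 202.15]
-0.4 [-2.  -0.4  2.6] [-0.1   0.81  0.02] [539.33 168.57 202.02]
-0.8 [-3.3  0.2  5. ] [-0.05  1.02 -0.03] [539.34 168.57 201.98]
26.575
```

Firm, symmetric contact on both lips at bar z of about 221.0, so h is about 207, which agrees with the vision estimate. I'll raise 3 mm to mid-mouth and slide in while feeling.

```bash
python3 - <<'E'
from h import *
q=down(PS); z=224.0
movel(rk(-31,z),q,15); dwell(.3); f0=np.mean([F() for _ in range(3)],0); print(f0.round(1),np.round(state()['moment'],2),state()['ee_pos'])
x=-31; ux=np.array([np.cos(PS),np.sin(PS)]);log=[]
while x<-0.5:
    x+=1.5; movel(rk(x,z),q,15); dwell(.05); s=state(); d=np.array(s['force'])-f0
    log.append((x,*d.round(1),*np.round(s['moment'],2)))
    if abs(d[:2]@ux)>4 or abs(d[2])>4: break
print(s['t'],s['ee_pos'],rk(x,z));
for l in log[-12:]: print(*map(float,l))
save(grab_frame('side'),'s4.png');save(grab_frame('scene'),'s5.png')
E
```

```text
[ 0.  -0.2 -5.2] [-0.06 -0.01 -0.03] [539.13116825 168.53833816 204.79067611]
33.5917 [569.91399398 175.51678298 204.98088696] (np.float64(569.8876523364601), np.float64(175.5104318737731), 205.0)
-16.0 -0.1 0.1 -0.3 0.04 -0.02 -0.02
-14.5 -0.5 0.1 0.2 -0.02 -0.01 -0.0
-13.0 -0.6 -0.3 -0.1 -0.04 0.03 -0.03
-11.5 0.2 -0.0 0.3 -0.06 -0.01 -0.04
-10.0 0.0 -0.7 -0.6 0.0 0.06 -0.06
-8.5 0.3 0.2 -0.0 0.01 0.06 0.0
-7.0 0.1 0.8 0.5 0.04 0.03 -0.03
-5.5 -0.1 0.5 -0.0 0.04 0.05 0.09
-4.0 0.8 -0.1 -0.4 -0.04 0.01 0.02
-2.5 -0.8 -0.1 -0.1 0.03 0.03 -0.01
-1.0 -0.2 0.1 -0.4 -0.01 0.02 -0.06
0.5 -0.0 -0.5 0.2 -0.03 0.01 -0.01
```

```bash
python3 - <<'E'
from h import *
q=down(PS); z=224.0; f0=np.mean([F() for _ in range(4)],0); ux=np.array([np.cos(PS),np.sin(PS)]);log=[]
while z>203:
    z-=1.5 if z>210.5 else .6; movel(rk(.5,z),q,15); dwell(.06); s=state(); d=np.array(s['force'])-f0
    log.append((z,d[:2]@ux,d[2],s['ee_pos'][2]+19,*s['moment']))
    if abs(d[:2]@ux)>4 or abs(d[2])>4: break
print(s['t'])
for l in log[-9:]: print(*np.round(l,2))
save(grab_frame('side'),'s6.png');save(grab_frame('scene'),'s7.png')
a=cv2.imread('pics/s6.png')[90:220,180:310];b=cv2.imread('pics/s7.png')[110:240,245:375]
cv2.imwrite('pics/m2.png',cv2.resize(np.hstack([a,b]),None,fx=3,fy=3,interpolation=cv2.INTER_CUBIC))
E
```

```text
38.625
212.0 -0.67 -0.43 211.93 0.02 0.01 0.04
210.5 -0.77 -0.4 210.43 -0.05 -0.05 0.02
209.9 -0.69 -0.33 209.89 0.01 0.01 -0.03
209.3 -0.52 0.66 209.28 -0.08 0.04 -0.01
208.7 -0.62 -0.32 208.7 0.02 -0.0 0.03
208.1 0.04 -0.12 208.09 -0.04 -0.04 -0.0
207.5 -0.88 0.26 207.47 0.08 0.0 -0.02
206.9 -0.8 3.0 207.21 -0.02 0.12 -0.04
206.3 -3.21 5.72 207.1 -0.08 0.67 0.01
```

View pics/m2.png

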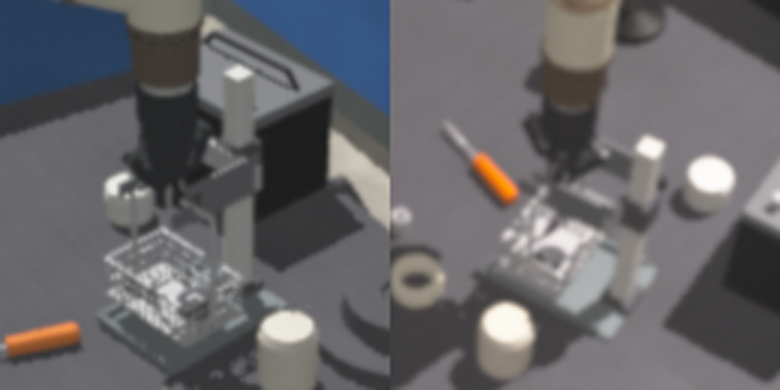

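The bar lies on both throat floors: contact came at 207.1 after a 14 mm drop from the lip height, as expected. Now I let go and back off straight up.

```bash
python3 - <<'E'
from h import *
q=down(PS)
movel(rk(.5,206.9),q,15); dwell(.2)
move_gripper(40,20); dwell(.3); s=state(); print(s['t'],s['width'],np.round(s['force'],1))
movel(rk(.5,225),q,25); s=state(); print(np.round(s['force'],1))
movel(rk(.5,345),q,90); movel(rk(-60,400),q,120); dwell(1); s=state(); print(s['t'],np.round(s['force'],1))
save(grab_frame('side'),'s8.png');save(grab_frame('scene'),'s9.png')
a=cv2.imread('pics/s8.png')[90:220,180:310];b=cv2.imread('pics/s9.png')[110:240,245:375]
cv2.imwrite('pics/m3.png',cv2.resize(np.hstack([a,b]),None,fx=3,fy=3,interpolation=cv2.INTER_CUBIC))
E
```

```text
39.85 40.08814882230052 [0.7 0.1 0.2]
[0.2 0.3 0.8]
44.0417 [-0.6 -0.9 -0.3]
```

View pics/m3.png

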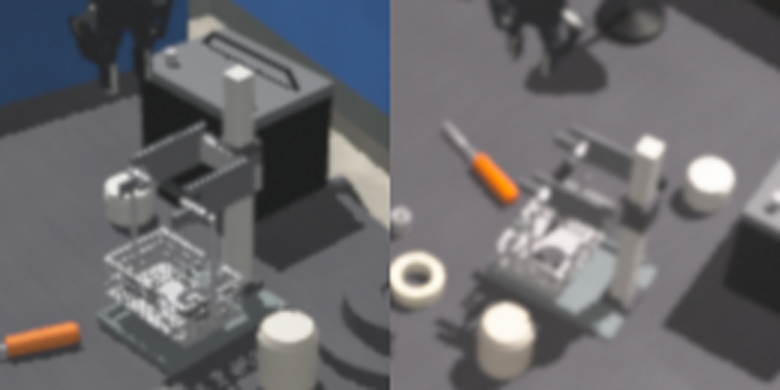

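The basket hangs level from both hooks, the gripper is clear, and the nearby bystanders look undisturbed.

```bash
python3 -c "
from station import *
print(job_done())"
```

```text
the job is handed in; nothing more can be done
None
```

The 100 x 156 mm basket hangs level with its bail bar on the floor of both hook throats (h ≈ 207 mm); contact forces on the hooks were about 10 N at most, the gripper is released and clear, and the job was handed in at about 44 s.

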